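Swing the prop leg of an earring rack over centre, stand the rack up and hold it

TASK

The oak earring rack leans face-down on the stacked gift boxes with its handle folded up. Swing the handle away from the boxes and all the way down behind the rack, past centre to its stop, where it is the prop leg; then take the rack by its top rail and bring it up off the boxes until it stands on its bottom rail and on the leg. Finish while still gripping the top rail, keeping the rack upright and still so that earrings can be hung on it; do not knock the rack flat, and leave the other things on the table where they are.

Things in the scene. Friction and masses are not known exactly. Their poses are not given: they have to be found in the camera images.
- rack: Earring rack: loose open oak frame 220 wide, 260 tall, 22 deep, 0.75 kg. Origin: centre of underside; z up the frame, y along its rails, x from face to back. Starts standing on its bottom face-side edge, z leaning 20 deg (0.35 rad) to its -x, face on the boxes' edge. Standing on its leg it leans 5 deg (0.087 rad) to +x. Thin rods cross it at 75, 120, 165 above the origin.
- rack_rail (a point): Middle of the top rail (centre of its section: 22 tall, 22 deep), 249 mm above the rack's origin along its z. Grip it across the depth (along the rack's x), fingers straddling it from above along the rack's z, anywhere on its middle 180 mm; the gap beneath it is 70 mm.
- leg (a joint): Angle of the handle that becomes the leg, about the rack's +y through two hubs 150 mm above the rack's origin, mid-depth. 0: folded up in the frame's plane; 1.57: straight out of the back (+x); 2.648: down at its stop. A light spring drives it to the nearer end, changing side at 1.2 rad; beyond that it falls to the stop by itself. Under 1 N moves it; a hasty push can tip the rack.
- leg_bar (a point): Middle of the leg's crossbar: straight along the rack's y, in a rubber sleeve 16 mm thick, 190 long, 155 mm from the hub axis; the leg is a U of 8 mm rod, 252 wide, arms outside the frame. Folded up it is 305 mm above the rack's origin along z, 37 mm clear over the top rail. With the leg standing on the table the bar's centre is 8 mm up.
- gift_boxes: Stack of two lidded gift boxes, 130 mm (x) by 260 mm (y) and 160 mm high in all; it does not move. Origin: centre of its underside; the rack leans on the edge of its top at its +x side.
- thread_spool: Bystander: wooden thread spool standing upright, 40 mm across, 52 mm high; origin at the centre of its underside.
- bead_jar: Bystander: round jar of beads with a metal lid, 48 mm across, 65 mm high; origin at the centre of its underside.
- bead_cup: Bystander: small white cup with beads, 60 mm across, 42 mm high; origin at the centre of its underside.
- glue_bottle: Bystander: slim white glue bottle, 38 mm across, 105 mm high; origin at the centre of its underside.
- phone: Bystander: phone lying flat, 148 x 72 x 8 mm; origin at the centre of its underside.
- cutters: Bystander: flush cutters lying flat, 130 mm long, 12 mm high; origin at the pivot, on the table.
- small_gift_box: Bystander: small card box, 75 x 75 x 35 mm; origin at the centre of its underside.

How it is judged:
By the outcome, as a careful person would: the job done as asked, in the order asked, and still so for the second after the job is handed in, while the arm keeps its last pose, push and grip.
It also fails if it takes over 58 s, if anything falls off the work surface, if the arm or the gripper's body presses on something with over 40 N, if the wrist force passes 120 N, or if a joint passes its speed limit or range.

ROBOT

A 6-joint arm with a two-finger parallel gripper is mounted at the origin on the work surface. World frame = base frame: x ahead of the robot, y to its left, z up, the work surface at z = 0. Lengths are in m, angles in rad, forces in N, time in s.
With the tool pointing down it reaches from about 0.35 to 0.725 m from the base axis. Payload 4.3 kg.
Tool frame: the origin (TCP) lies on the front face of the gripper's body, between the roots of the fingers; the fingertips stand 73 mm ahead of it and the grasp point (between the pads) lies 54 mm ahead of it; z points along the fingers, y is the line along which they close (so a half turn about z gives the same grasp; the last joint's range is limited). The gripper opens to 85 mm and grips with 20 to 120 N. Pads are 22 mm wide; open, the fingers measure 114 mm over their backs; the gripper's body (76 mm by 85 mm) begins 54 mm behind the grasp point. The pads swing forward as they close: fully open they stand 13 mm farther back than shut.
Start: joints at [-1.428, 0.377, 0.081, 1.274, 0, 1.46], TCP at [0.144, -0.557, 0.304] pointing down, gripper open.
Joint ranges: [-2.72, 2.72], [-0.84, 1.66], [-1.02, 1.22], [-1.77, 2.12], [-1.37, 1.28], [-3.14, 3.14]. Speed limits (rad/s): [2.57, 2.57, 3.14, 3.14, 3.14, 3.14].

INTERFACE

Orientations are given as a unit quaternion [w, x, y, z].
In Python, from workcell import robot, ik, sensors, snapshot, job_done gives the robot as it stands. The module is installed in compiled form; this text tells all that it offers. Calls block until the motion is done:
- robot.goto(position, orientation): joint-space move of the TCP to a pose.
- robot.movel(position, orientation=None, vel=0.15, contact_N=None): straight line of the TCP; orientation=None keeps the orientation; vel is the mean speed in m/s. With contact_N (N) it stops when the force on the tool has changed by that much, and returns True; else False.
- robot.move_j(angles): joint-space move.
- robot.command_gripper(opening, effort=None): finger opening in m; effort is the grip in N (None keeps the last); returns when the fingers have stopped.
- robot.dwell(seconds).
- ik(position, orientation): joint angles nearest the present ones, or None.
- sensors.get_obs(): the state.
- snapshot(name): name is "side" or "top"; returns a dict with "pixels" (420x560x3 uint8, red, green, blue), "K" (3x3 intrinsics, pixels), "k1" (the pictures are not rectified: a ray, as slopes to the right and down, at radius r is drawn at 1 + k1 r^2 times it, then the intrinsics apply), "rvec" (rotation vector, rad) and "tvec" (3), from world to camera coordinates, as OpenCV has them. Camera axes: x right, y down, z forward; pixel columns grow to the right and rows downward; lengths in m; the calibration is good to about 2 mm. A picture is of the moment at which its call begins. There is no depth.
A pose or a line that the arm cannot do raises robot.MotionError and nothing moves.
- job_done(): hands the job in; it is judged then, once.
The state is a dict: "time_s": time; "joints": joint angles; "dq": joint speeds; "joint_torque": joint torques, N m; "tcp_pos": TCP position; "ee_rot": TCP orientation; "ft_force": force on the tool from outside, world axes, zero at the start; "torque": the same for the moment, N m; "gripper_width": finger opening in m; "grip_force": force on a finger pad.
Only numpy, scipy, OpenCV 4.12 (cv2) and the standard library are available. Lean on these libraries where they do the work, as an engineer would, in place of code of your own. Each camera call takes 0.05 s, during which the arm holds its last target. There are 200 camera calls.

## Working session

There is one attempt and no reset: what is moved stays moved. The work goes in short steps, each a Python script; the robot and the scene stay as the last script left them, time stands still between calls to the robot, and variables do not carry over. Pictures are saved under pics/ and viewed, at most 10 in all, crops included, and the job is handed in when it is done.

```bash
mkdir -p pics
python3 - <<'E'
from workcell import robot, ik, sensors, snapshot
import cv2,numpy as np
for n in("side","top"):
    s=snapshot(n); cv2.imwrite(f"pics/{n}0.png",s["pixels"][:,:,::-1])
    R=cv2.Rodrigues(np.array(s["rvec"]))[0]; print(n,s["K"],s["k1"],-R.T@np.array(s["tvec"]).ravel(),R.round(3))
    np.savez(f"{n}.npz",**s)
print(sensors.get_obs())
E
```

```text
side [[430.08299294   0.         275.01055976]
 [  0.         430.08299294 214.71130709]
 [  0.           0.           1.        ]] -0.11509942966091341 [ 0.90034954 -0.74358392  1.04883467] [[ 0.881  0.474 -0.007]
 [ 0.336 -0.634 -0.696]
 [-0.334  0.611 -0.718]]
top [[383.87641073   0.         282.77394919]
 [  0.         383.87641073 205.61365444]
 [  0.           0.           1.        ]] 0.030533430662612642 [ 0.34351278 -0.00403695  1.173078  ] [[-0.014 -1.     0.003]
 [-0.985  0.013 -0.17 ]
 [ 0.17  -0.005 -0.985]]
{'time_s': 0.1, 'joints': array([-1.42829050e+00,  3.77996320e-01,  7.97573989e-02,  1.27441281e+00,
       -2.00016789e-06,  1.46047426e+00]), 'dq': array([-0.0010848 , -0.00123794,  0.00558503, -0.00028358, -0.00133105,
        0.00084278]), 'joint_torque': array([ 1.61141368e-03, -4.64694786e+01,  2.70581764e+01,  1.20515458e-02,
       -1.02890992e-04,  7.23219218e-08]), 'tcp_pos': array([ 0.14375926, -0.5562615 ,  0.30304978]), 'ee_rot': array([-9.27563258e-04,  9.92019965e-01,  1.26077472e-01, -1.59277390e-05]), 'ft_force': array([0.17244638, 0.57014296, 0.74278782]), 'torque': array([-0.01226967,  0.01805636, -0.00843858]), 'grip_force': 0.0, 'gripper_width': 0.08547185334467156}
```

View pics/side0.png

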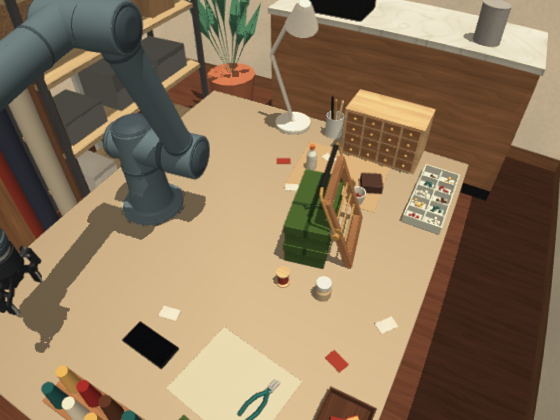

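View pics/top0.png

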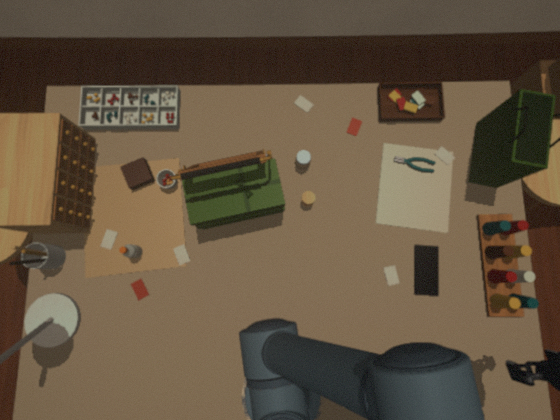

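The side view shows the rack at about (340,215), leaning on the green boxes at (312,220), with the dark bar at about (328,170). In the top view the rack rail runs from (178,172) to (270,155), and the boxes are at about (235,195). I'll enlarge both.

```bash
cat > h.py <<'E'
import numpy as np,cv2
def cam(s): 
    R=cv2.Rodrigues(np.array(s["rvec"],float))[0]; t=np.array(s["tvec"],float).ravel(); return np.array(s["K"]),float(s["k1"]),R,t
def ray(s,u,v):
    K,k,R,t=cam(s); d=np.array([k,0,0,0,0.]); 
    p=cv2.undistortPoints(np.array([[[u,v]]],float),K,d)[0,0]
    r=R.T@np.array([p[0],p[1],1]); return -R.T@t,r/np.linalg.norm(r)
def onz(s,u,v,z): c,r=ray(s,u,v); return c+r*(z-c[2])/r[2]
def tri(a,pa,b,pb):
    c,r=ray(a,*pa);d,q=ray(b,*pb); k=np.linalg.lstsq(np.c_[r,-q],d-c,rcond=None)[0]
    A=c+k[0]*r;B=d+k[1]*q; return (A+B)/2,np.linalg.norm(A-B)
def proj(s,P):
    K,k,R,t=cam(s); return cv2.projectPoints(np.array(P,float).reshape(-1,1,3),np.array(s["rvec"],float),t,K,np.array([k,0,0,0,0.]))[0][:,0]
E
python3 - <<'E'
import numpy as np,cv2
for n,(x,y,w,h) in dict(side=(270,130,110,140),top=(165,140,130,95)).items():
    s=np.load(n+".npz")["pixels"][y:y+h,x:x+w,::-1]; f=590//h if n=="side" else 6
    s=np.clip(s*1.6,0,255).astype(np.uint8)
    cv2.imwrite(f"pics/{n}c.png",cv2.resize(s,None,fx=f,fy=f,interpolation=cv2.INTER_CUBIC)); print(f)
E
```

```text
4
6
```

View pics/sidec.png

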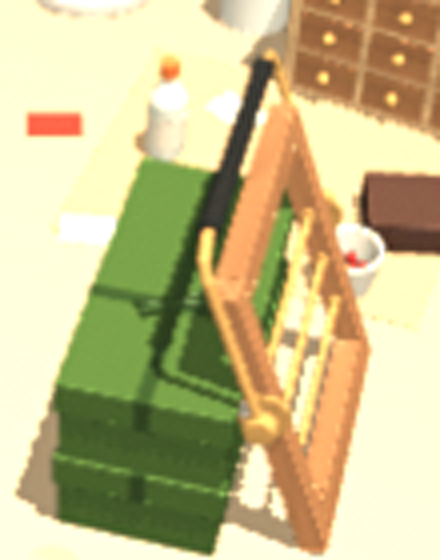

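View pics/topc.png

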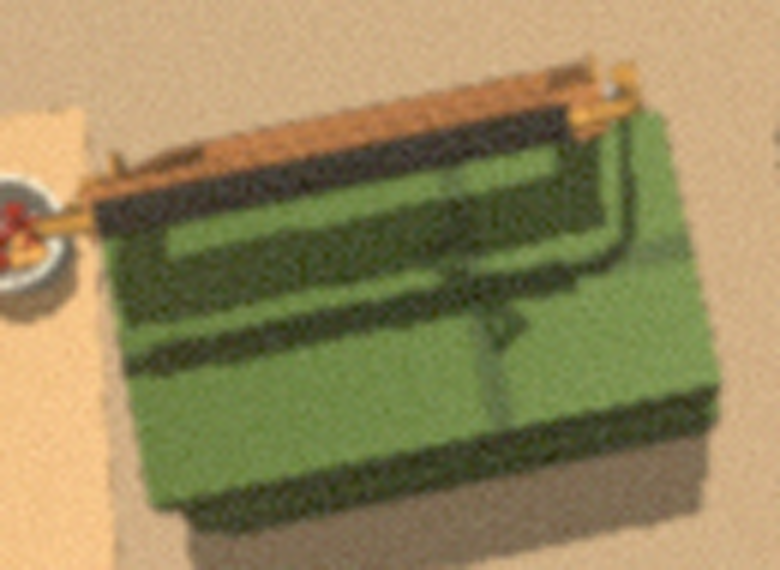

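Run:
```python
from h import *
S=dict(np.load("side.npz"));T=dict(np.load("top.npz"))
sc=lambda x,y:(270+x/4-.4,130+y/4-.4); tc=lambda x,y:(165+x/6-.4,140+y/6-.4)
L,e1=tri(S,sc(264,62),T,tc(98,217)); Rr,e2=tri(S,sc(214,230),T,tc(570,122))
print("bar",L,e1,Rr,e2,np.linalg.norm(L-Rr))
C=[onz(T,*tc(*p),.16) for p in((152,507),(716,387),(660,115))];print("box",C,np.linalg.norm(C[0]-C[1]),np.linalg.norm(C[1]-C[2]))
m=(L+Rr)/2; y=L-Rr; y[2]=0; y/=np.linalg.norm(y); x=np.cross(y,[0,0,1]); a=.349
d=C[1]-C[0]; print("yaw bar",np.arctan2(x[1],x[0]),"yaw box",np.arctan2(-d[0],d[1])+np.pi)
# rack frame: z leaning to -x
def frame(x,y,a): zz=np.array([0,0,np.cos(a)])-x*np.sin(a); xx=x*np.cos(a)+np.array([0,0,np.sin(a)]); return xx,y,zz
X,Y,Z=frame(x,y,a)
O=m-.305*Z; print("O from bar",O,"expected z",-(-.011)*np.sin(a))
print("box dist:",[(c-O)@x for c in C])
# face meets box edge?
for nm,P in dict(L=m+.095*Y,R=m-.095*Y,botR_back=O+.011*X-.11*Y,botR_face=O-.011*X-.11*Y,railR=O+.249*Z-.11*Y,hubR=O+.15*Z-.125*Y).items():
    u=proj(S,P)[0];v=proj(T,P)[0]; print(nm,P.round(4),((u-[270,130]+.4)*4).round(),((v-[165,140]+.4)*6).round())
for n,p in dict(jar=(303,156),spool=(308,198),cup=(167,180),glue=(131,251),gbox=(138,173)).items():print(n,onz(T,*p,.05).round(3))
```

```text
bar [0.56996465 0.23032241 0.29330559] 0.0014252545028226825 [0.60885342 0.04671494 0.29090308] 0.005517529295432142 0.1876960641467245
box [array([0.47153629, 0.23750706, 0.16      ]), array([ 0.52207342, -0.01227784,  0.16      ]), array([0.64824713, 0.01146337, 0.16      ])] 0.25484602536066786 0.128387888328172
yaw bar 0.2087192238304984 yaw box 0.19962782746660368
O from bar [0.69144275 0.16012981 0.00549121] expected z 0.003761540897953043
box dist: [np.float64(-0.19910074019779575), np.float64(-0.20141761450951445), np.float64(-0.07306289361876002)]
L [0.5697 0.2315 0.2921] [263.  63.] [ 95. 217.]
R [0.6091 0.0456 0.2921] [210. 231.] [569. 115.]
botR_back [0.7243 0.0547 0.0093] [327. 550.] [582.  59.]
botR_face [0.7041 0.0504 0.0017] [299. 550.] [591. 101.]
railR [0.6309 0.0349 0.2395] [228. 309.] [601. 101.]
hubR [0.6672 0.0272 0.1464] [260. 428.] [626.  84.]
jar [ 0.689 -0.073  0.05 ]
spool [ 0.559 -0.085  0.05 ]
cup [0.619 0.336 0.05 ]
glue [0.41  0.431 0.05 ]
gbox [0.642 0.423 0.05 ]
```

The geometry agrees with the pictures: the bar comes out 188 mm long, the boxes 255x128, and the projected rack corners match. Next is an IK check of the push and stand-up paths.

```bash
cat >> h.py <<'E'
from scipy.spatial.transform import Rotation as Ro
yaw=.205; O0=np.array([.690,.160,0.004]); xh=np.array([np.cos(yaw),np.sin(yaw),0]); zh=np.array([0,0,1.]); yh=np.cross(zh,xh)
def W(x,z): o=O0+xh*x; o[2]=z; return o      # plane coordinates (along xh from O, height)
def quat(phi,s=1):
    tz=np.sin(phi)*xh-np.cos(phi)*zh; ty=s*(np.cos(phi)*xh+np.sin(phi)*zh); 
    q=Ro.from_matrix(np.c_[np.cross(ty,tz),ty,tz]).as_quat(); return q[[3,0,1,2]],tz
def push(th,phi,gap=0,s=1):   # TCP so that the tip end is on the bar at world angle th
    q,tz=quat(phi,s); t=np.array([np.cos(th),-np.sin(th)])
    P=W(-.0513+.155*np.sin(th)-(.008+gap)*t[0],.145+.155*np.cos(th)-(.008+gap)*t[1]); return P-.073*tz,q
def grip(lean,x0,z0,s=1,d=.054): # lean>0 to +x; x0,z0 rail centre
    q,tz=quat(-lean,s); return W(x0,z0)-d*tz,q
E
python3 - <<'E'
from h import *
from workcell import ik
f=lambda a:None if a is None else np.round(a,2)
for s in(1,-1):
    for th,phi in((-.35,1.2),(-.35,.9),(.3,1.0),(1.0,.8),(1.1,.8)): print(s,th,phi,f(ik(*push(th,phi,.03*(th<0),s))))
    print("grip",f(ik(*grip(-.349,-.085,.238,s))),f(ik(*grip(-.349,-.085,.30,s))))
    for dx in(.022,.0,-.015,-.03,-.045): print("stand",dx,f(ik(*grip(.087,dx,.249,s))),f(ik(*grip(.087,dx,.26,s))))
E
```

```text
1 -0.35 1.2 None
1 -0.35 0.9 [ 0.06 -0.27 -0.95  0.    0.11  1.48]
1 0.3 1.0 [ 0.1  -0.02 -0.8  -0.21  0.09  1.51]
1 1.0 0.8 [ 0.12  0.24 -0.47  0.06  0.06  1.51]
1 1.1 0.8 [ 0.12  0.27 -0.47  0.04  0.06  1.51]
grip [ 0.11  0.2  -0.27  0.76  0.03  1.49] [ 0.11  0.17 -0.13  0.92  0.03  1.49]
stand 0.022 [ 0.14  0.9   0.99  1.75 -0.01  1.51] [ 0.14  0.92  1.06  1.8  -0.01  1.51]
stand 0.0 [ 0.14  0.81  0.81  1.66 -0.01  1.51] [ 0.14  0.82  0.86  1.7  -0.01  1.51]
stand -0.015 [ 0.14  0.76  0.71  1.61 -0.01  1.51] [ 0.14  0.76  0.75  1.65 -0.01  1.51]
stand -0.03 [ 0.14  0.71  0.63  1.57 -0.01  1.5 ] [ 0.14  0.71  0.66  1.61 -0.01  1.5 ]
stand -0.045 [ 0.14  0.67  0.55  1.54 -0.01  1.5 ] [ 0.14  0.67  0.58  1.57 -0.01  1.5 ]
-1 -0.35 1.2 None
-1 -0.35 0.9 [ 0.06 -0.27 -0.95  0.    0.11 -1.66]
-1 0.3 1.0 [ 0.1  -0.02 -0.8  -0.21  0.09 -1.63]
-1 1.0 0.8 [ 0.12  0.24 -0.47  0.06  0.06 -1.63]
-1 1.1 0.8 [ 0.12  0.27 -0.47  0.04  0.06 -1.63]
grip [ 0.11  0.2  -0.27  0.76  0.03 -1.66] [ 0.11  0.17 -0.13  0.92  0.03 -1.66]
stand 0.022 [ 0.14  0.9   0.99  1.75 -0.01 -1.63] [ 0.14  0.92  1.06  1.8  -0.01 -1.63]
stand 0.0 [ 0.14  0.81  0.81  1.66 -0.01 -1.63] [ 0.14  0.82  0.86  1.7  -0.01 -1.63]
stand -0.015 [ 0.14  0.76  0.71  1.61 -0.01 -1.64] [ 0.14  0.76  0.75  1.65 -0.01 -1.64]
stand -0.03 [ 0.14  0.71  0.63  1.57 -0.01 -1.64] [ 0.14  0.71  0.66  1.61 -0.01 -1.64]
stand -0.045 [ 0.14  0.67  0.55  1.54 -0.01 -1.64] [ 0.14  0.67  0.58  1.57 -0.01 -1.64]
```

Run:
```python
from h import *
from workcell import robot,sensors,snapshot
robot.command_gripper(0.0,30)
p,q=push(-.35,.85,.07); robot.goto(p+[0,0,.1],q); robot.movel(*push(-.35,.85,.03),vel=.15)
f0=sensors.get_obs()["ft_force"]
for th in np.arange(-.35,1.06,.14):
    robot.movel(*push(th,.9-.1*max(th,0)),vel=.05); o=sensors.get_obs(); print(round(th,2),(o["ft_force"]-f0).round(2),round(o["time_s"],1))
    if abs(th-.35)<.07: cv2.imwrite("pics/mid.png",snapshot("side")["pixels"][110:280,250:400,::-1])
robot.dwell(.5)
a=[cv2.resize(snapshot("side")["pixels"][110:290,250:420,::-1],None,fx=3,fy=3),cv2.resize(snapshot("top")["pixels"][100:280,150:300,::-1],None,fx=3,fy=3)]
cv2.imwrite("pics/p1.png",cv2.resize(np.clip(np.hstack(a)*1.3,0,255).astype(np.uint8),(800,450)))
```

```text
-0.35 [-2.13 -1.17  3.37] 5.1
-0.21 [-1.29 -0.34  4.11] 5.7
-0.07 [-0.97 -0.73  2.34] 6.2
0.07 [-1.14 -1.03  0.61] 6.8
0.21 [ 0.25 -0.48 -0.11] 7.4
0.35 [ 0.14 -0.09  0.69] 8.0
0.49 [-0.65 -1.18  0.74] 8.7
0.63 [ 0.48  0.58 -0.42] 9.3
0.77 [-0.53 -0.47  1.72] 9.8
0.91 [-1.35 -0.74  0.07] 10.4
1.05 [-1.26 -0.42  0.07] 11.0
```

View pics/p1.png

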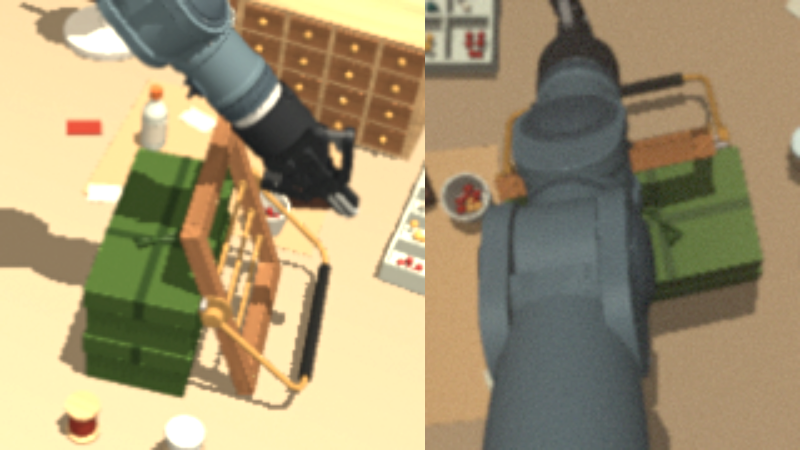

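The side panel shows the leg down behind the rack, its bar at about (315,320), and the rack still leaning on the boxes. I'll back off to the pre-grasp pose and check the rail.

Run:
```python
from h import *
from workcell import robot,sensors,snapshot
p,q=push(1.05,.8); tz=quat(.8)[1]
robot.movel(p-tz*.08+[0,0,.06],q,vel=.2)
p,q=grip(-.349,-.085,.238,d=.054+.11); robot.goto(p,q); robot.command_gripper(.055,60)
print(sensors.get_obs()["tcp_pos"]-p,sensors.get_obs()["time_s"])
s=snapshot("side");t=snapshot("top"); np.savez("side2.npz",**s); np.savez("top2.npz",**t)
x,z=-.085,.238
c=W(x,z); X=xh*np.cos(.349)+zh*np.sin(.349); Z=zh*np.cos(.349)-xh*np.sin(.349)
im={}
for n,S,(u,v,w,h) in(("side",s,(290,140,90,140)),("top",t,(160,140,130,60))):
    a=np.clip(S["pixels"][v:v+h,u:u+w,::-1]*1.4,0,255).astype(np.uint8); f=4
    a=cv2.resize(a,None,fx=f,fy=f)
    for sy in(-.11,.11):
        for sx in(-.011,.011): # top face corners
            k=(proj(S,c+yh*sy+X*sx+Z*.011)[0]-[u,v]+.4)*f; cv2.circle(a,tuple(int(i) for i in k),2,(255,0,255),-1)
    im[n]=a
H=560; b=np.zeros((H,800,3),np.uint8); b[:,:360]=im["side"]; tt=cv2.resize(im["top"],(440,203)); b[:203,360:]=tt
cv2.imwrite("pics/p2.png",b)
```

```text
[ 7.34222030e-06 -2.22014966e-06  5.38387642e-05] 13.6583
```

View pics/p2.png

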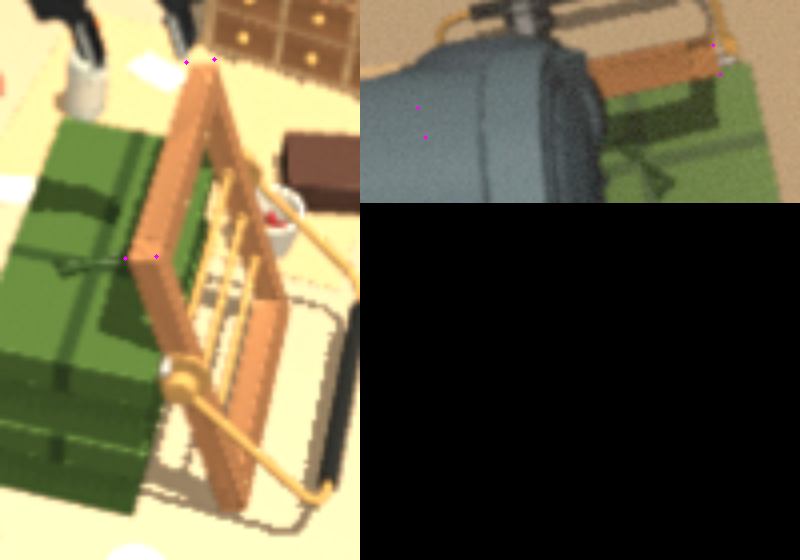

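The projected rail corners fall within about 1 px of the real ones: (187,62) and (214,59) at the far end, (126,258) and (156,256) at the near end. Next I'll grip.

Run:
```python
from h import *
from workcell import robot,sensors,snapshot
f0=sensors.get_obs()["ft_force"]
p,q=grip(-.349,-.084,.238,d=.052); print(robot.movel(p,q,vel=.08,contact_N=8))
o=sensors.get_obs(); print((o["ft_force"]-f0).round(2),(o["tcp_pos"]-p).round(4))
robot.command_gripper(.0,60); o=sensors.get_obs(); print(o["gripper_width"],o["grip_force"],(o["ft_force"]-f0).round(2),o["torque"].round(2),o["time_s"])
np.save("f0.npy",f0)
```

```text
False
[ 0.96 -0.05 -0.09] [0.0003 0.     0.0007]
0.021218219521185952 59.13084626197815 [-0.84 -0.28  2.39] [-0.07  0.47 -0.04] 15.7083
```

Run:
```python
from h import *
from workcell import robot,sensors,snapshot
f0=np.load("f0.npy")
def rail(a,s):
    X=np.array([np.cos(a),-np.sin(a)]);Z=np.array([np.sin(a),np.cos(a)])
    r=(np.array([-.0103,0])+.011*X if a<0 else np.array([.0117,0])-.011*X)+.249*Z
    return r[0]+.001-.004*s, r[1]
pose=lambda a,s,lift:grip(a,rail(a,s)[0],rail(a,s)[1]+lift,d=.052)
print(rail(-.349,0),rail(.087,1))
robot.movel(*pose(-.349,0,.008),vel=.04)
o=sensors.get_obs(); print("lift",(o["ft_force"]-f0).round(2),o["torque"].round(2))
for i in range(1,9):
    s=i/8; robot.movel(*pose(-.349+.436*s,s,.008),vel=.05)
o=sensors.get_obs(); fl=o["ft_force"]; print("up",(fl-f0).round(2),o["torque"].round(2),o["gripper_width"],o["time_s"])
p,q=pose(.087,1,-.006); print(robot.movel(p,q,vel=.012,contact_N=4))
o=sensors.get_obs(); print((o["ft_force"]-fl).round(2),(o["tcp_pos"]-p).round(4),o["torque"].round(2),o["time_s"])
a=[cv2.resize(snapshot("side")["pixels"][110:290,250:420,::-1],None,fx=3,fy=3),cv2.resize(snapshot("top")["pixels"][100:280,150:300,::-1],None,fx=3,fy=3)]
cv2.imwrite("pics/p3.png",cv2.resize(np.clip(np.hstack(a)*1.3,0,255).astype(np.uint8),(800,450)))
```

```text
(np.float64(-0.08411074104909384), np.float64(0.23775061098488354)) (np.float64(0.019377285714687307), np.float64(0.24901404693263177))
lift [ 0.84  0.36 -7.23] [-0.19  1.11  0.04]
up [ 0.71 -1.45 -7.94] [ 0.03 -0.22  0.02] 0.020730455347638208 19.7833
True
[ 0.17  0.27 14.46] [-0.0002 -0.0002  0.0068] [ 0.03 -0.05 -0.07] 20.475
```

View pics/p3.png

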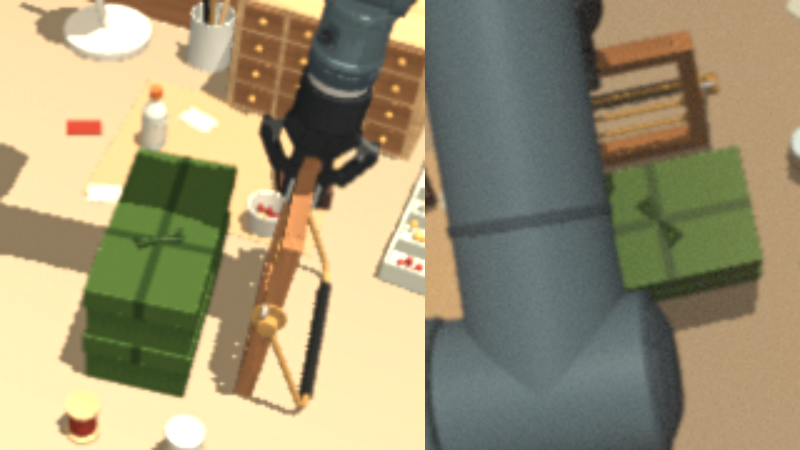

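The side view shows the rack upright, its bottom at about (245,390) and the leg bar at about (315,340), clear of the boxes. Now a small tilt test to see which supports are bearing.

Run:
```python
from h import *
from workcell import robot,sensors
f0=np.load("f0.npy"); q0,tz0=quat(-.087); tcp=sensors.get_obs()["tcp_pos"]
r0=tcp+.052*tz0; B=r0-(.249*(np.sin(.087)*xh+np.cos(.087)*zh)-.011*(np.cos(.087)*xh-np.sin(.087)*zh)); print("B",B)
for a in(.087,.077,.070,.077,.087,.092,.097,.102):
    q,tz=quat(-a); r=B-.011*(np.cos(a)*xh-np.sin(a)*zh)+.249*(np.sin(a)*xh+np.cos(a)*zh)
    robot.movel(r-.052*tz,q,vel=.01); robot.dwell(.15); fs=[];ts=[]
    for _ in range(6): robot.dwell(.03); o=sensors.get_obs(); fs.append(o["ft_force"]-f0); ts.append(o["torque"])
    f=np.mean(fs,0); t=np.mean(ts,0); print(a,"Fx",round(f@xh,2),"Fz",f[2].round(2),"Ty",round(t@yh,3),o["gripper_width"].round(4))
    if f[2]>20: break
print(o["time_s"])
```

```text
B [0.69836226 0.16165267 0.00083411]Traceback (most recent call last):
  File "<stdin>", line 9, in <module>
AttributeError: 'float' object has no attribute 'round'
```

Run:
```python
from h import *
from workcell import robot,sensors
f0=np.load("f0.npy")
B=np.array([0.69836,.16165,.00083])
for a in(.087,.077,.070,.077,.087,.092,.097,.102):
    q,tz=quat(-a); r=B-.011*(np.cos(a)*xh-np.sin(a)*zh)+.249*(np.sin(a)*xh+np.cos(a)*zh)
    robot.movel(r-.052*tz,q,vel=.01); robot.dwell(.15); fs=[];ts=[]
    for _ in range(6): robot.dwell(.03); o=sensors.get_obs(); fs.append(o["ft_force"]-f0); ts.append(o["torque"])
    f=np.mean(fs,0); t=np.mean(ts,0); print(a,"Fx %.2f Fz %.2f Ty %.3f w %.4f"%(f@xh,f[2],t@yh,o["gripper_width"]))
    if f[2]>20: break
print(o["time_s"])
```

```text
0.087 Fx 0.11 Fz 1.06 Ty -0.034 w 0.0211
0.077 Fx 1.01 Fz 0.83 Ty -0.074 w 0.0212
0.07 Fx 1.04 Fz 1.35 Ty -0.107 w 0.0209
0.077 Fx 1.06 Fz 1.43 Ty -0.228 w 0.0209
0.087 Fx 0.66 Fz 2.29 Ty -0.103 w 0.0212
0.092 Fx -1.95 Fz 3.85 Ty 0.682 w 0.0211
0.097 Fx -3.25 Fz 4.84 Ty 1.241 w 0.0212
0.102 Fx -3.75 Fz 5.37 Ty 1.446 w 0.0208
26.9667
```

Run:
```python
from h import *
from workcell import robot,sensors,snapshot
f0=np.load("f0.npy")
B=np.array([0.69836,.16165,.00083])
for a,dz in((.097,0),(.092,0),(.090,0),(.090,-.0006),(.090,-.0006)):
    q,tz=quat(-a); r=B-.011*(np.cos(a)*xh-np.sin(a)*zh)+.249*(np.sin(a)*xh+np.cos(a)*zh)
    robot.movel(r-.052*tz+[0,0,dz],q,vel=.01); robot.dwell(.2); fs=[];ts=[]
    for _ in range(6): robot.dwell(.03); o=sensors.get_obs(); fs.append(o["ft_force"]-f0); ts.append(o["torque"])
    f=np.mean(fs,0); t=np.mean(ts,0); print(a,"Fx %.2f Fz %.2f Ty %.3f w %.4f"%(f@xh,f[2],t@yh,o["gripper_width"]))
print(o["time_s"],o["grip_force"])
s=snapshot("side")
cv2.imwrite("pics/p4.png",cv2.resize(np.clip(s["pixels"][150:290,260:400,::-1]*1.3,0,255).astype(np.uint8),(590,590)))
t=snapshot("top"); cv2.imwrite("pics/p5.png",t["pixels"][:,:,::-1])
# expected geometry projected
a=.087; f=590/140; Bz=B.copy();Bz[2]=0
X=np.cos(a)*xh-np.sin(a)*zh; Z=np.sin(a)*xh+np.cos(a)*zh; O=Bz-.011*X
bar=O+.15*Z+.155*(np.cos(2.648)*Z+np.sin(2.648)*X); print("bar z",bar[2])
for n,P in dict(barR=bar-.095*yh,barL=bar+.095*yh,backR=Bz-.11*yh,faceR=O-.011*X-.11*yh).items(): print(n,((proj(s,P)[0]-[260,150]+.4)*f).round())
```

```text
0.097 Fx -4.08 Fz 5.27 Ty 1.410 w 0.0215
0.092 Fx -2.71 Fz 4.55 Ty 1.413 w 0.0213
0.09 Fx -1.97 Fz 3.91 Ty 1.312 w 0.0212
0.09 Fx -2.36 Fz 6.14 Ty 1.436 w 0.0208
0.09 Fx -2.41 Fz 5.64 Ty 1.438 w 0.0211
30.3167 62.302390336990356
bar z 0.008025053235305696
barR [472. 498.]
barL [505. 312.]
backR [380. 502.]
faceR [351. 494.]
```

View pics/p4.png

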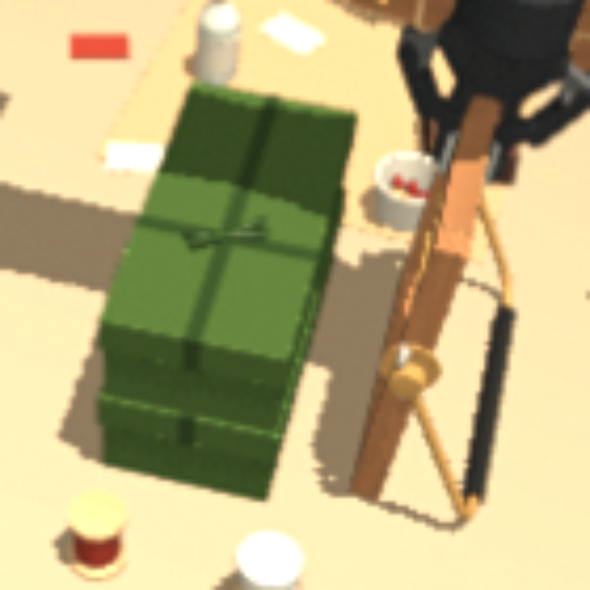

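View pics/p5.png

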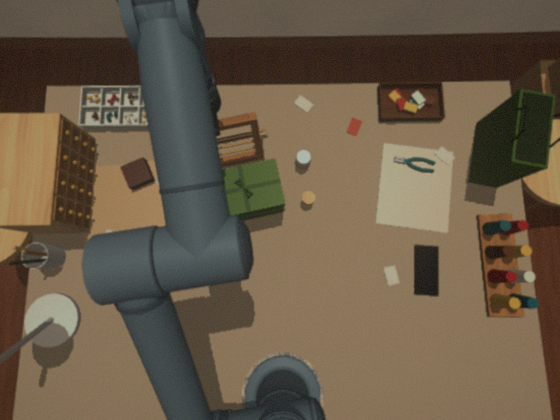

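The supports match the expected positions: the bar ends at (472,498) and (505,312), and the bottom at (351–380,498). The other things on the table haven't moved. I'll ease off the leftover pitching moment so both supports carry load evenly, then hand in.

Run:
```python
from h import *
from workcell import robot,sensors,job_done
f0=np.load("f0.npy")
B=np.array([0.69836,.16165,.00083])
for a in(.087,.084,.081,.078):
    q,tz=quat(-a); r=B-.011*(np.cos(a)*xh-np.sin(a)*zh)+.249*(np.sin(a)*xh+np.cos(a)*zh)
    robot.movel(r-.052*tz+[0,0,-.0006],q,vel=.01); robot.dwell(.2); fs=[];ts=[]
    for _ in range(6): robot.dwell(.03); o=sensors.get_obs(); fs.append(o["ft_force"]-f0); ts.append(o["torque"])
    f=np.mean(fs,0); t=np.mean(ts,0); print(a,"Fx %.2f Fz %.2f Ty %.3f w %.4f"%(f@xh,f[2],t@yh,o["gripper_width"]))
    if t@yh<.7: break
robot.dwell(1); print(sensors.get_obs()["time_s"],np.abs(o["dq"]).max()); print(job_done())
```

```text
0.087 Fx -2.48 Fz 6.06 Ty 1.498 w 0.0213
0.084 Fx -2.44 Fz 6.24 Ty 1.489 w 0.0214
0.081 Fx -2.96 Fz 5.78 Ty 1.480 w 0.0211
0.078 Fx -2.56 Fz 6.35 Ty 1.492 w 0.0211
34.0167 0.0018841213095676136
the job is handed in; nothing more can be done
None
```

The leg is down at its stop and the rack stands on its bottom rail and leg, still gripped by the top rail. I handed it in at 34 s with a light downward press of about 6 N; a small pitching moment (about 1.5 N m) I tried to ease off stayed in the grip.

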